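Close the flap of the job-card holder

TASK

Close the job-card holder on the bench: push its standing metal flap over with the fingertips until it lies flat on the card, then push the flap along so that its edge goes right in beneath the steel lip and it stays shut when you let go. Do not pick anything up: leave the holder lying about where it is, and leave the spray can, the tin and the spanner alone.

Things in the scene. Friction and masses are not known exactly. Their poses are not given: they have to be found in the camera images.
- holder: Job-card holder: a grey steel board lying loose on the bench, 200 (x) x 250 (y) x 9 mm, about 1.8 kg, with a paper card lying on it. Origin: centre of the board's underside, on the bench. Its x axis runs from the flap's hinge to the lip, y along the hinge, z up. Hinge ears at x = -50 mm, y = +-55 mm, reach 21 mm above the bench. The lip at x = 67 to 91 mm is 60 mm wide (y) and reaches 24 mm above the bench.
- hinge_mid (a point): Middle of the flap's hinge axis, fixed on the holder at x = -50 mm, y = 0, 13 mm above the bench. The hinge axis is parallel to the holder's y.
- lip_mouth (a point): Middle of the mouth of the steel retaining lip, fixed on the holder at x = 71 mm, y = 0: the lower front edge of the lip's flat part, 19.5 mm above the bench. In front of it a 5 mm mouth is turned up; behind it the flat lip runs on for 16 mm to its back wall. Under the lip is a slot 10 mm high; the flat flap is 4 mm thick and lies with its upper face 4.5 mm lower than the lip.
- flap_edge (a point): Middle of the flap's free edge, at half its thickness. The flap is a bare aluminium plate 90 mm wide and 4 mm thick that reaches 110 mm out from the hinge axis (134 mm when slid fully out). It moves with the flap.
- ridge_foot (a point): Middle of the foot of the raised ridge, on its hinge side, at the flap's outer face (upper face when closed): 78 mm from the hinge axis when not slid out. The ridge is 8 mm high, 6 mm thick, 70 mm long, parallel to the hinge, and stands on the outer face (away from the card); push against it from the hinge side to slide the flap under the lip. Moves with the flap.
- flap_swing (a joint): Hinge angle of the flap (rad): 0 = flat on the board, its free edge towards the lip; pi/2 = upright; 2.1 = leaning back from the lip, the limit. A stiff, weakly sprung hinge (0.10 N m/rad about 1.6, friction 0.05 N m): it stays standing where it starts (1.25 to 1.9), but springs up again from flat when let go, unless the lip holds it. Under the lip it rests at about 0.04.
- flap_slide (a joint): How far the flap is slid out along its own plane, away from the hinge (m), on its slotted hinge: 0 at the start, 0.024 at the stop. About 3 N of friction; stays where it is left. With the flap flat, the edge passes under the turned-up mouth of the lip from 0.006 on, and lies 13 mm beneath the flat lip at the stop. Slid out before it lies flat, the flap lands on top of the lip.
- spray_can_mid (a point): Bystander: upright grey spray can, 65 mm in diameter, 190 mm high; this point is at its centre, half-way up. Leave it alone.
- tin_mid (a point): Bystander: open dark metal tin, 84 mm in diameter, 105 mm high; this point is on its axis, 50 mm up. Leave it alone.
- spanner_grip (a point): Bystander: steel spanner 190 mm long lying on the bench; this point is on its handle. Leave it alone.

How it is judged:
By the outcome, as a careful person would: the job done as asked, in the order asked, and still so for the second after the job is handed in, with the robot touching nothing.
It also fails if it takes over 45 s, if anything falls off the work surface, if the arm or the gripper's body presses on something with over 40 N, if the wrist force passes 120 N, or if a joint passes its speed limit or range.

ROBOT

A 6-joint arm with a two-finger parallel gripper is mounted at the origin on the work surface. World frame = base frame: x ahead of the robot, y to its left, z up, the work surface at z = 0. Lengths are in m, angles in rad, forces in N, time in s.
With the tool pointing down it reaches from about 0.25 to 0.725 m from the base axis. Payload 4 kg.
Tool frame: the origin (TCP) lies at the centre of the arm's flange, where the gripper is bolted on; the fingertips stand 173 mm ahead of it and the grasp point (between the pads) lies 155 mm ahead of it; x points along the fingers, z is the direction in which the jaws open and shut, and the axes are right-handed (so a half turn about x gives the same grasp; the last joint's range is limited). The gripper opens to 85 mm and grips with 20 to 120 N. Pads are 22 mm wide; open, the fingers measure 114 mm over their backs; the gripper's body (76 mm by 85 mm) begins 54 mm behind the grasp point. The pads swing forward as they close: fully open they stand 13 mm farther back than shut.
Start: joints at [-1.327, 0.241, 0.005, 1.335, 0, 1.571], TCP at [0.121, -0.485, 0.405] pointing down, gripper open.
Joint ranges: [-2.72, 2.72], [-1.05, 1.87], [-1.09, 1.28], [-1.99, 2.15], [-1.42, 1.44], [-3.14, 3.14]. Speed limits (rad/s): [2.79, 2.79, 3.14, 3.14, 3.14, 3.14].

INTERFACE

Orientations are given as a unit quaternion [x, y, z, w].
In Python, from workcell import bot gives the robot as it stands.
- The arm moves only by the tool arm_command, never from a script. Its argument "moves" is one flat list of numbers, 7 for each row, row after row: the shift along the tool's x, y, z in m, then the turn, a rotation vector about the tool's x, y, z in rad, then the closure, from -1 (fully open) to 1 (shut). A call has 1 to 20 rows; each row shifts and turns the pose as measured when the row begins, along the tool's axes as they then stand; what a row does not reach is not made up. A row lasts 1/12 s, in which the tool goes at most 41.7 mm and 7.16 degrees, less where a joint would pass 70% of its speed; a pose out of reach is approached as far as the arm can. A call with a gripper value outside its range is refused whole. The fingers move at their own pace and stop on an object; the grip force is fixed at half the most. Time passes only in rows, so rows that do not move let the fingers close. It gives the time, the measured TCP pose, the force and the opening at its end, in the units of the state.
- bot.get_obs(): the state, without advancing time (a new reading comes with each control period).
- bot.camera(name): name is "side" or "top"; returns the picture (400x640x3 uint8, red, green, blue); there is no depth.
- bot.get_calibration(name): a dict with "mtx" (3x3 intrinsics, pixels), "dist" ([k1, k2, p1, p2, k3] as OpenCV has them; the pictures are not rectified), "world_from_camera" (4x4, takes a point from camera to world coordinates). Camera axes: x right, y up, looking along -z (the intrinsics and any distortion apply to the point x, -y, -z); pixel columns grow to the right and rows downward; lengths in m; the calibration is good to about 2 mm. A picture is of the moment at which its call begins. get_calibration takes no time and is no camera call.
- bot.job_done(): hands the job in, once; it reports no verdict.
The state is a dict: "clock": time; "joint_pos": joint angles; "joint_vel": joint speeds; "tau": joint torques, N m; "eef_pos": TCP position; "tool_rot": TCP orientation; "ft_force": force on the tool from outside, world axes, zero at the start; "ft_torque": the same for the moment, N m; "grip_width": finger opening in m.
Only numpy, scipy, OpenCV 4.12 (cv2) and the standard library are available. Lean on these libraries where they do the work, as an engineer would, in place of code of your own. Each camera call takes 0.05 s, during which the arm holds its last target.

## Working session

There is one attempt and no reset: what is moved stays moved. The work goes in short steps, Python scripts to look and compute and a tool call to move; the robot and the scene stay as the last step left them, time stands still between calls to the robot, and variables do not carry over. Pictures are saved under pics/ and viewed, and the job is handed in when it is done.

Besides the shell and the picture viewer there is one more tool, called as name(argument=value, ...), one argument or row to a line, values as JSON. arm_command: Moves the arm, as the interface text tells. Its arguments: {"type":"object","properties":{"moves":{"type":"array"}},"required":["moves"]}

```bash
mkdir -p pics; ls; python3 - <<'E'
from workcell import bot
import cv2,numpy as np
for n in ("side","top"):
    im=bot.camera(n); cv2.imwrite(f"pics/{n}0.png",im[:,:,::-1])
    c=bot.get_calibration(n); print(n,np.round(c["mtx"],1).tolist(),c["dist"],np.round(c["world_from_camera"],3).tolist())
o=bot.get_obs(); print(o)
E
```

```text
pics
side [[441.7, 0.0, 320.3], [0.0, 441.7, 196.8], [0.0, 0.0, 1.0]] [-0.00720121  0.          0.          0.          0.        ] [[-0.992, 0.054, -0.112, 0.39], [-0.122, -0.599, 0.792, 0.879], [-0.024, 0.799, 0.601, 0.737], [0.0, 0.0, 0.0, 1.0]]
top [[427.8, 0.0, 316.7], [0.0, 427.8, 199.5], [0.0, 0.0, 1.0]] [-0.00117147  0.          0.          0.          0.        ] [[-0.024, 0.994, -0.11, 0.39], [-1.0, -0.025, -0.011, -0.002], [-0.014, 0.11, 0.994, 1.362], [0.0, 0.0, 0.0, 1.0]]
{'clock': 0.1, 'joint_pos': array([-1.32699732e+00,  2.41328631e-01,  3.87700137e-03,  1.33522521e+00,
        8.62929703e-06,  1.57078186e+00]), 'joint_vel': array([ 0.00268804, -0.00351484,  0.00163645,  0.00104467, -0.00041722,
        0.00088786]), 'tau': array([ 1.56953333e-04, -3.73137331e+01,  2.53010201e+01,  1.08220943e-02,
        1.78803037e-05,  5.72478086e-06]), 'eef_pos': array([ 0.12063844, -0.48497988,  0.40391308]), 'tool_rot': array([ 0.43589847,  0.55761347, -0.43507471,  0.55656962]), 'ft_force': array([-0.01642577, -0.83999211, -0.227478  ]), 'ft_torque': array([ 0.02356601,  0.00939744, -0.025316  ]), 'grip_width': 0.0853035431360113}
```

View pics/side0.png

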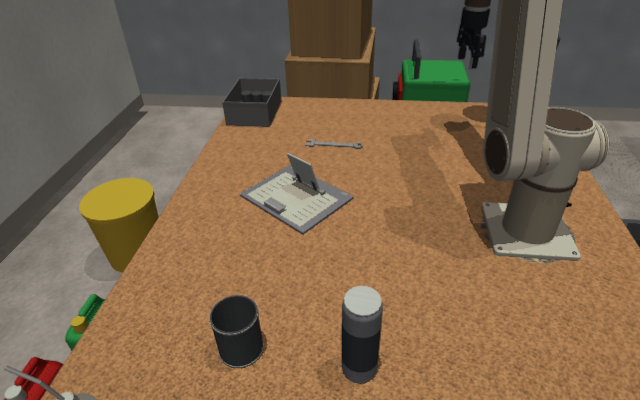

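View pics/top0.png

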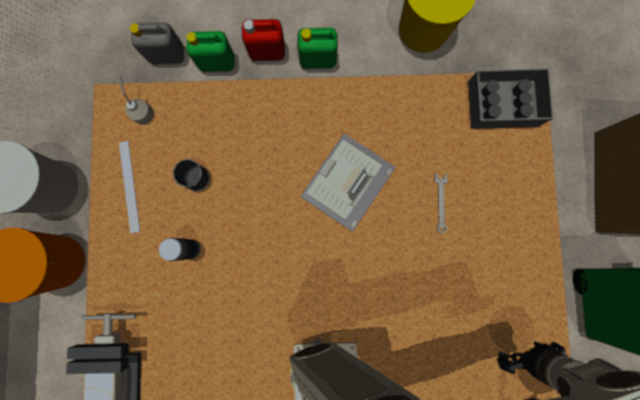

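```bash
cat > h.py <<'E'
import numpy as np,cv2
from workcell import bot
def cal(n):
    c=bot.get_calibration(n); return c["mtx"],np.array(c["dist"]),np.array(c["world_from_camera"])
def ray(n,uv):
    K,d,T=cal(n); p=cv2.undistortPoints(np.array([[uv]],float),K,d)[0,0]
    v=T[:3,:3]@np.array([p[0],-p[1],-1]); return T[:3,3],v
def onz(n,uv,z):
    o,v=ray(n,uv); return o+v*(z-o[2])/v[2]
def tri(us,ut):
    o1,v1=ray("side",us);o2,v2=ray("top",ut)
    s=np.linalg.lstsq(np.c_[v1,-v2],o2-o1,rcond=None)[0]
    a=o1+s[0]*v1;b=o2+s[1]*v2; return (a+b)/2,np.linalg.norm(a-b)
def proj(n,P):
    K,d,T=cal(n); q=np.linalg.inv(T)@np.r_[P,1]; q=q[:3]*[1,-1,-1]
    return cv2.projectPoints(q.reshape(1,1,3),np.zeros(3),np.zeros(3),K,d)[0].ravel()
E
python3 - <<'E'
from h import *
a=cv2.imread("pics/top0.png")[125:240,290:405]; b=cv2.imread("pics/side0.png")[145:240,230:365]
cv2.imwrite("pics/tz.png",cv2.resize(a,None,fx=5,fy=5,interpolation=cv2.INTER_CUBIC))
cv2.imwrite("pics/sz.png",cv2.resize(b,None,fx=5.5,fy=5.5,interpolation=cv2.INTER_CUBIC))
for n,(x0,y0,x1,y1) in dict(top=(290,120,410,240),side=(230,145,365,240)).items():
    im=cv2.imread(f"pics/{n}0.png")[y0:y1,x0:x1]; h=cv2.cvtColor(im,cv2.COLOR_BGR2HSV)
    m=(h[:,:,1]<75).astype(np.uint8)
    cs=max(cv2.findContours(m,0,2)[0],key=cv2.contourArea)
    hull=cv2.convexHull(cs)
    q=cv2.approxPolyN(hull,4 if n=="top" else 6)[0]+[x0,y0]
    print(n,q.tolist(),cv2.contourArea(cs))
    for p in q: print(onz(n,p,0.009).round(4))
E
```

```text
top [[395, 167], [352, 231], [300, 196], [344, 133]] 4701.5
[ 0.6379 -0.24    0.009 ]
[ 0.4369 -0.0959  0.009 ]
[0.5522 0.0659 0.009 ]
[ 0.7537 -0.0804  0.009 ]
side [[309, 163], [354, 197], [303, 234], [265, 211], [239, 194], [288, 152]] 4186.5
[ 0.5819 -0.2482  0.009 ]
[ 0.4344 -0.0879  0.009 ]
[0.5503 0.0753 0.009 ]
[ 0.6645 -0.0052  0.009 ]
[ 0.754  -0.0729  0.009 ]
[ 0.658  -0.3069  0.009 ]
```

View pics/tz.png

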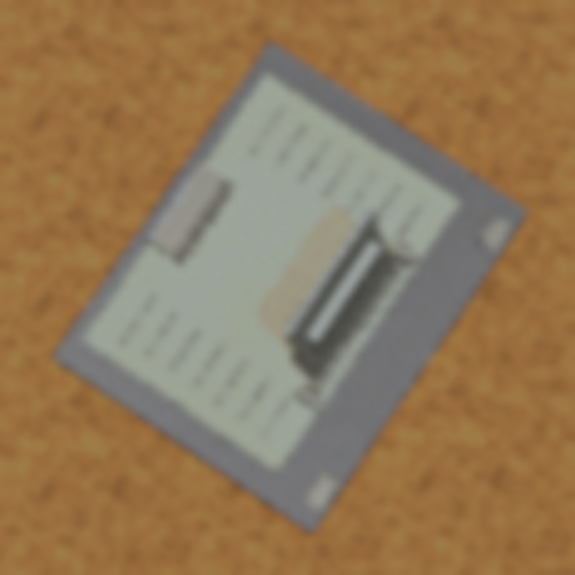

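View pics/sz.png

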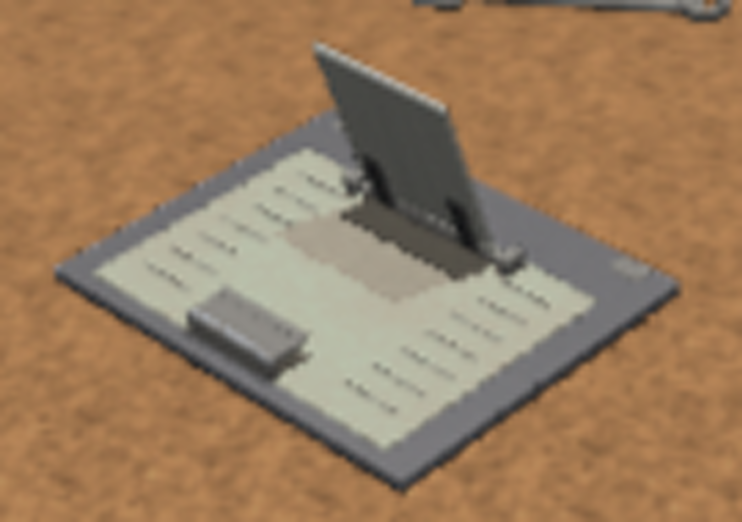

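```bash
python3 - <<'E'
from h import *
t=lambda u,v:(u/5+290-.4,v/5+125-.4)
s=lambda u,v:(u/5.5+230-.4,v/5.5+145-.4)
A,B,C,D=[onz("top",t(*p),.009) for p in [(268,42),(525,215),(313,532),(55,355)]]
print(A,B,C,D)
for p in [(55,270),(680,290),(402,480)]: print("side",onz("side",s(*p),.009))
ctr=(A+B+C+D)/4; x=(A+D-B-C)[:2]; y=(C+D-A-B)[:2]
print(ctr,np.degrees([np.arctan2(x[1],x[0]),np.arctan2(-y[0],y[1])]),np.linalg.norm(x)/2,np.linalg.norm(y)/2)
yaw=(np.arctan2(x[1],x[0])+np.arctan2(-y[0],y[1]))/2
R=np.array([[np.cos(yaw),-np.sin(yaw),0],[np.sin(yaw),np.cos(yaw),0],[0,0,1]]);c=np.r_[ctr[:2],0]
for a,b in [((318,45),(375,215)),((447,107),(293,350))]:
    P,e=tri(s(*a),t(*b)); print(P,e,"holder",R.T@(P-c))
def pz(n,P): 
    u=proj(n,c+R@np.array(P)); 
    return ((u-[290,125]+.4)*5 if n=="top" else (u-[230,145]+.4)*5.5).round(0)
for nm,P in dict(ear1=(-.05,.055,.021),ear2=(-.05,-.055,.021),lipa=(.067,.03,.024),lipb=(.067,-.03,.024),lipc=(.091,-.03,.024),A=(.1,-.125,.009),C=(-.1,.125,.009),D=(.1,.125,.009)).items(): print(nm,pz("top",P),pz("side",P))
# angle: side+top rays intersect plane of y
for ang in (1.3,1.4,1.5,1.6,1.7,1.8):
    e=[(-.05+.11*np.cos(ang),y,.013+.11*np.sin(ang)) for y in (-.045,.045)]
    print(ang,[ (pz("top",P),pz("side",P)) for P in e])
E
```

```text
[ 0.75377812 -0.07782396  0.009     ] [ 0.63597554 -0.23865064  0.009     ] [ 0.43690407 -0.09648237  0.009     ] [0.55340712 0.06401075 0.009     ]
side [ 0.75273324 -0.07443007  0.009     ]
side [ 0.43641961 -0.08624602  0.009     ]
side [0.55226908 0.06753109 0.009     ]
[ 0.59501621 -0.08723656  0.009     ] [53.90055855 54.58723212] 0.1988375768404992 0.2450571285839039
[ 0.61973967 -0.13183147  0.11381449] 0.0010393692676999614 holder [-0.02174248 -0.0461218   0.11381449]
[ 0.54435595 -0.08055869  0.11401879] 0.008496864142303372 holder [-0.02418346  0.04501352  0.11401879]
ear1 [309. 397.] [512. 250.]
ear2 [406. 254.] [358. 170.]
lipa [177. 261.] [308. 334.]
lipb [231. 183.] [224. 285.]
lipc [199. 162.] [187. 307.]
A [270.  40.] [ 53. 264.]
C [311. 535.] [684. 279.]
D [ 50. 357.] [403. 479.]
1.3 [(array([373., 213.]), array([318.,  38.])), (array([288., 338.]), array([450., 102.]))]
1.4 [(array([389., 222.]), array([334.,  25.])), (array([303., 348.]), array([466.,  89.]))]
1.5 [(array([404., 232.]), array([349.,  14.])), (array([319., 358.]), array([481.,  77.]))]
1.6 [(array([420., 243.]), array([365.,   5.])), (array([335., 369.]), array([497.,  67.]))]
1.7 [(array([436., 253.]), array([380.,  -2.])), (array([350., 379.]), array([513.,  60.]))]
1.8 [(array([451., 264.]), array([396.,  -7.])), (array([365., 390.]), array([528.,  54.]))]
```

```bash
cat >> h.py <<'E'
from scipy.spatial.transform import Rotation as Ro
yaw=np.radians(54.2);c=np.array([.595,-.087,0])
RH=Ro.from_euler("z",yaw).as_matrix()
def want(tip,tilt,flip=1):
    "tip (holder frame), tilt>0: tool body leans back toward hinge side; tool z along flip*holder y"
    x=np.array([np.sin(tilt),0,-np.cos(tilt)]);z=np.array([0,flip,0.]);y=np.cross(z,x)
    R=RH@np.c_[x,y,z]; p=c+RH@np.array(tip)-.173*R[:,0]; return p,R
def state():
    o=bot.get_obs(); R=Ro.from_quat(o["tool_rot"]).as_matrix(); p=o["eef_pos"]
    th=RH.T@(p+.173*R[:,0]-c); ax=RH.T@R
    print("t",round(o["clock"],2),"tipH",th.round(4),"toolxH",ax[:,0].round(3),"toolzH",ax[:,2].round(3),"F_H",(RH.T@o["ft_force"]).round(1),"w",round(o["grip_width"],4),"q",o["joint_pos"].round(2))
    return p,R
def delta(tip,tilt,flip=1):
    p,R=state(); P,Q=want(tip,tilt,flip)
    d=R.T@(P-p); r=Ro.from_matrix(R.T@Q).as_rotvec(); print("shift tool",d.round(4),"rot",r.round(4),"rows>=",max(np.linalg.norm(d)/.0417,np.degrees(np.linalg.norm(r))/7.16).round(1)); return d,r
E
python3 - <<'E'
from h import *
print(bot.get_obs()["eef_pos"]); p,R=state(); print(R.round(2))
for f in (1,-1): delta((-.11,0,.20),0.2,f)
E
```

```text
[ 0.12063844 -0.48497988  0.40391308]
t 0.1 tipH [-0.6001  0.1522  0.2309] toolxH [ 0.001  0.001 -1.   ] toolzH [-0.646 -0.763 -0.002] F_H [-0.7 -0.5 -0.2] w 0.0853 q [-1.33  0.24  0.    1.34  0.    1.57]
[[-0.    0.97  0.24]
 [ 0.    0.24 -0.97]
 [-1.    0.   -0.  ]]
t 0.1 tipH [-0.6001  0.1522  0.2309] toolxH [ 0.001  0.001 -1.   ] toolzH [-0.646 -0.763 -0.002] F_H [-0.7 -0.5 -0.2] w 0.0853 q [-1.33  0.24  0.    1.34  0.    1.57]
shift tool [ 0.0347  0.4462 -0.1784] rot [ 2.4292  0.2429 -0.087 ] rows>= 19.5
t 0.1 tipH [-0.6001  0.1522  0.2309] toolxH [ 0.001  0.001 -1.   ] toolzH [-0.646 -0.763 -0.002] F_H [-0.7 -0.5 -0.2] w 0.0853 q [-1.33  0.24  0.    1.34  0.    1.57]
shift tool [ 0.0347  0.4462 -0.1784] rot [-0.6999  0.0684  0.191 ] rows>= 11.6
```

arm_command(
  moves=[0,0,0,-0.1,0.01,0.027,1,0,0,0,-0.1,0.01,0.027,1,0,0,0,-0.1,0.01,0.027,1,0,0,0,-0.1,0.01,0.027,1,0,0,0,-0.1,0.01,0.027,1,0,0,0,-0.1,0.01,0.027,1,0,0,0,-0.1,0.01,0.027,1,0,0,0,0,0,0,1],
)

```text
clock: 0.77
eef_pos: [0.1205, -0.4835, 0.4]
tool_rot: [0.277, 0.652, -0.132, 0.693]
ft_force: [0.2, 0.1, 0.1]
grip_width: -0.0001
```

```bash
python3 -c "
from h import *
delta((-.11,0,.2),.2,-1)"
```

```text
t 0.77 tipH [-0.5625  0.1549  0.2309] toolxH [ 0.212  0.011 -0.977] toolzH [ 0.035 -0.999 -0.004] F_H [ 0.2 -0.1  0.1] w -0.0001 q [-1.37  0.31  0.08  1.49  0.15  0.78]
shift tool [0.1244 0.4327 0.1687] rot [ 0.033  -0.0111 -0.0137] rows>= 11.5
```

arm_command(
  moves=[0.009,0.031,0.012,0.003,-0.001,-0.001,1,0.009,0.031,0.012,0.003,-0.001,-0.001,1,0.009,0.031,0.012,0.003,-0.001,-0.001,1,0.009,0.031,0.012,0.003,-0.001,-0.001,1,0.009,0.031,0.012,0.003,-0.001,-0.001,1,0.009,0.031,0.012,0.003,-0.001,-0.001,1,0.009,0.031,0.012,0.003,-0.001,-0.001,1,0.009,0.031,0.012,0.003,-0.001,-0.001,1,0.009,0.031,0.012,0.003,-0.001,-0.001,1,0.009,0.031,0.012,0.003,-0.001,-0.001,1,0.009,0.031,0.012,0.003,-0.001,-0.001,1,0.009,0.031,0.012,0.003,-0.001,-0.001,1,0.009,0.031,0.012,0,0,0,1,0,0,0,0,0,0,1],
)

```text
clock: 1.93
eef_pos: [0.5071, -0.2277, 0.3595]
tool_rot: [0.3, 0.642, -0.17, 0.685]
ft_force: [-1.0, -0.3, -0.7]
grip_width: 0.0
```

```bash
python3 -c "
from h import *
delta((-.075,0,.060),.2,-1)
for n in ('side','top'): cv2.imwrite(f'pics/{n}1.png',cv2.resize(bot.camera(n)[60:280,200:440,::-1],None,fx=2.5,fy=2.5))"
```

```text
t 1.93 tipH [-0.1321 -0.0122  0.1898] toolxH [ 0.193 -0.007 -0.981] toolzH [-0.055 -0.998 -0.004] F_H [-0.8  0.7 -0.7] w 0.0 q [-0.47  0.36  0.04  1.22  0.19  1.79]
shift tool [ 0.1383  0.0293 -0.0136] rot [-0.0544  0.0072  0.0056] rows>= 3.4
```

View pics/side1.png

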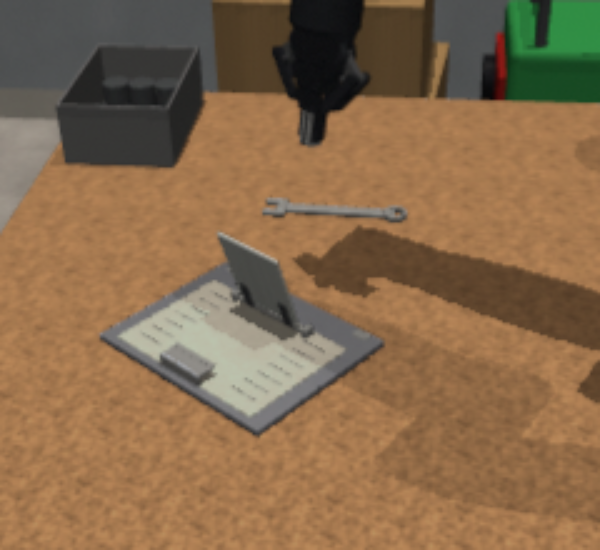

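arm_command(
  moves=[0.028,0.006,-0.003,-0.011,0.001,0.001,1,0.028,0.006,-0.003,-0.011,0.001,0.001,1,0.028,0.006,-0.003,-0.011,0.001,0.001,1,0.028,0.006,-0.003,-0.011,0.001,0.001,1,0.028,0.006,-0.003,-0.011,0.001,0.001,1,0,0,0,0,0,0,1],
)

```text
clock: 2.53
eef_pos: [0.523, -0.1806, 0.2271]
tool_rot: [0.287, 0.644, -0.159, 0.692]
ft_force: [-0.7, 0.6, -0.5]
grip_width: 0.0
```

```bash
python3 -c "
from h import *
delta((-.075,0,.060),.2,-1)"
```

```text
t 2.53 tipH [-0.0848  0.0018  0.0574] toolxH [ 0.192 -0.011 -0.981] toolzH [-0.02  -1.     0.007] F_H [ 0.1  0.9 -0.5] w 0.0 q [-0.38  0.46 -0.18  0.88  0.18  1.84]
shift tool [-0.0007  0.009   0.0035] rot [-0.0181  0.0109  0.0065] rows>= 0.2
```

```bash
cat >>h.py <<'E'
def wp(th,tilt,r=.05,y=0.):
    return (-.05+r*np.cos(th)-.002*np.sin(th)-.011*np.cos(tilt),y,.013+r*np.sin(th)+.002*np.cos(th)-.011*np.sin(tilt))
E
python3 -c "
from h import *
for th,ti in [(1.3,.19),(1,.19),(.7,.15),(.4,.07),(.2,0),(0,0)]: print(np.round(wp(th,ti),4))
delta(wp(1.0,.19),.19,-1); delta(wp(.7,.15),.15,-1)"
```

```text
[-0.0494  0.      0.0596]
[-0.0355  0.      0.0541]
[-0.0239  0.      0.0451]
[-0.0157  0.      0.0335]
[-0.0124  0.      0.0249]
[-0.011  0.     0.015]
t 2.53 tipH [-0.0848  0.0018  0.0574] toolxH [ 0.192 -0.011 -0.981] toolzH [-0.02  -1.     0.007] F_H [ 0.1  0.9 -0.5] w 0.0 q [-0.38  0.46 -0.18  0.88  0.18  1.84]
shift tool [0.0127 0.0484 0.0027] rot [-0.0181  0.0108 -0.0035] rows>= 1.2
t 2.53 tipH [-0.0848  0.0018  0.0574] toolxH [ 0.192 -0.011 -0.981] toolzH [-0.02  -1.     0.007] F_H [ 0.1  0.9 -0.5] w 0.0 q [-0.38  0.46 -0.18  0.88  0.18  1.84]
shift tool [0.0239 0.0649 0.0023] rot [-0.0183  0.0104 -0.0435] rows>= 1.7
```

Push gently to the contact and over to about 1.0 rad.

arm_command(
  moves=[0,0.007,0.001,-0.004,0.002,0,1,0,0.007,0.001,-0.004,0.002,0,1,0,0.007,0.001,-0.004,0.002,0,1,0,0.007,0,-0.004,0.002,0,1,0.002,0.006,0,0,0,0,1,0.003,0.006,0,0,0,0,1,0.004,0.006,0,0,0,0,1,0.004,0.005,0,0,0,0,1,0,0,0,0,0,0,1],
)

```text
clock: 3.28
eef_pos: [0.56, -0.1414, 0.2324]
tool_rot: [0.284, 0.643, -0.156, 0.694]
ft_force: [-0.1, 0.2, 0.2]
grip_width: -0.0002
```

```bash
python3 -c "
from h import *
delta(wp(.7,.15),.15,-1)
for n in ('side','top'): cv2.imwrite(f'pics/{n}2.png',cv2.resize(bot.camera(n)[100:250,230:420,::-1],None,fx=3,fy=3))"
```

```text
t 3.28 tipH [-0.0312 -0.0059  0.0627] toolxH [ 0.193 -0.014 -0.981] toolzH [-0.011 -1.     0.012] F_H [0.1 0.2 0.2] w -0.0002 q [-0.29  0.49 -0.11  0.89  0.18  1.93]
shift tool [ 0.0188  0.0114 -0.0038] rot [-0.0092  0.0138 -0.0442] rows>= 0.5
```

View pics/side2.png

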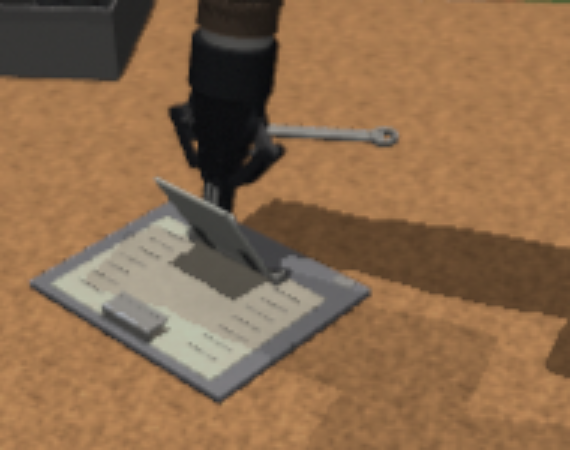

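arm_command(
  moves=[0.005,0.003,-0.001,-0.002,0.003,-0.008,1,0.006,0.003,-0.001,-0.002,0.003,-0.01,1,0.006,0.003,-0.001,-0.002,0.003,-0.01,1,0.006,0.003,-0.001,0,0.003,-0.01,1,0,0,0,0,0,0,1],
)

```text
clock: 3.8
eef_pos: [0.5682, -0.1267, 0.2123]
tool_rot: [0.27, 0.651, -0.167, 0.69]
ft_force: [0.5, 0.3, 1.8]
grip_width: -0.0001
```

```bash
python3 -c "
from h import *
delta(wp(.4,.07),.07,-1);delta(wp(.1,0),.0,-1)
for n in ('side','top'): cv2.imwrite(f'pics/{n}3.png',cv2.resize(bot.camera(n)[100:250,230:420,::-1],None,fx=3,fy=3))"
```

```text
t 3.8 tipH [-0.0211 -0.0028  0.0414] toolxH [ 0.155 -0.007 -0.988] toolzH [-0.005 -1.     0.007] F_H [ 0.5 -0.2  1.8] w -0.0001 q [-0.25  0.52 -0.11  0.87  0.14  1.95]
shift tool [ 0.0092  0.0189 -0.0017] rot [-0.0041  0.0073 -0.0851] rows>= 0.7
t 3.8 tipH [-0.0211 -0.0028  0.0414] toolxH [ 0.155 -0.007 -0.988] toolzH [-0.005 -1.     0.007] F_H [ 0.5 -0.2  1.8] w -0.0001 q [-0.25  0.52 -0.11  0.87  0.14  1.95]
shift tool [ 0.0247  0.033  -0.0019] rot [-0.0044  0.0071 -0.1551] rows>= 1.2
```

View pics/side3.png

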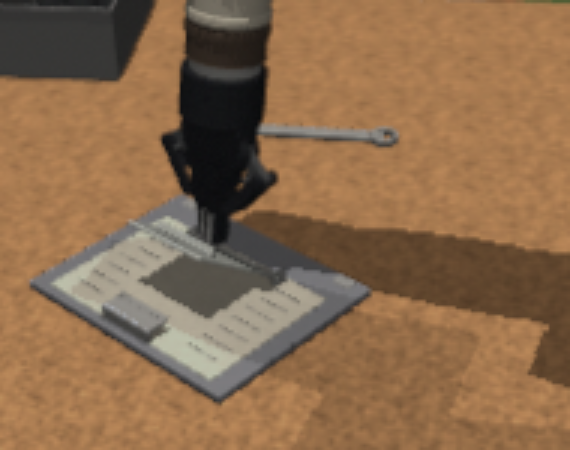

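arm_command(
  moves=[0.003,0.005,0,-0.001,0.001,-0.021,1,0.003,0.005,0,-0.001,0.001,-0.021,1,0.003,0.005,0,-0.001,0.001,-0.021,1,0.003,0.004,0,-0.001,0.001,-0.021,1,0.003,0.003,0,0,0.001,-0.014,1,0.003,0.003,0,0,0.001,-0.014,1,0.003,0.003,0,0,0.001,-0.014,1,0,0,0,0,0,0,1],
)

```text
clock: 4.57
eef_pos: [0.588, -0.1004, 0.1943]
tool_rot: [0.223, 0.67, -0.212, 0.675]
ft_force: [0.6, -1.5, 3.1]
grip_width: 0.0002
```

```bash
python3 -c "
from h import *
delta(wp(.1,0),.0,-1)
for n in ('side','top'): cv2.imwrite(f'pics/{n}4.png',cv2.resize(bot.camera(n)[100:250,230:420,::-1],None,fx=3,fy=3))"
```

```text
t 4.57 tipH [-0.0121 -0.0025  0.0213] toolxH [ 0.017 -0.002 -1.   ] toolzH [ 0.    -1.     0.002] F_H [-0.8 -1.4  3.1] w 0.0002 q [-0.17  0.59 -0.04  0.93  0.01  2.02]
shift tool [ 0.0014  0.0035 -0.0021] rot [ 0.0002  0.0021 -0.0165] rows>= 0.1
```

View pics/side4.png

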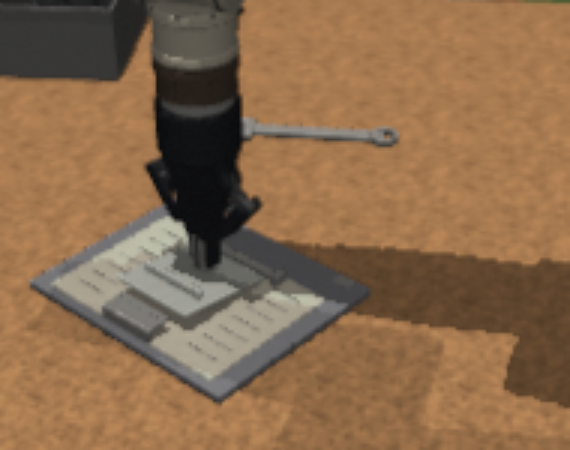

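arm_command(
  moves=[0.003,0.001,0,0,0,-0.004,1,0.003,0.001,0,0,0,-0.004,1,0.003,0.001,0,0,0,-0.004,1,0,0,0,0,0,0,1],
)

```text
clock: 5.0
eef_pos: [0.5894, -0.0984, 0.1885]
tool_rot: [0.22, 0.671, -0.216, 0.674]
ft_force: [-1.1, 0.3, 2.1]
grip_width: 0.0002
```

```bash
python3 -c "
from h import *
state()"
```

```text
t 5.0 tipH [-0.0114 -0.0026  0.0155] toolxH [ 0.007 -0.003 -1.   ] toolzH [-0.002 -1.     0.003] F_H [-0.4  1.   2.1] w 0.0002 q [-0.17  0.6  -0.04  0.92  0.    2.03]
```

arm_command(
  moves=[0.002,0,0,0,0,0,1,0.002,0,0,0,0,0,1],
)

```text
clock: 5.17
eef_pos: [0.5893, -0.0985, 0.1876]
tool_rot: [0.22, 0.67, -0.216, 0.675]
ft_force: [-5.4, 1.5, 20.4]
grip_width: 0.0
```

```bash
python3 -c "
from h import *
state()
for n in ('side','top'): cv2.imwrite(f'pics/{n}5.png',cv2.resize(bot.camera(n)[100:250,230:420,::-1],None,fx=3,fy=3))"
```

```text
t 5.17 tipH [-0.0114 -0.0028  0.0146] toolxH [ 0.007 -0.004 -1.   ] toolzH [-0.002 -1.     0.004] F_H [-1.9  5.3 20.4] w 0.0 q [-0.17  0.6  -0.05  0.92  0.    2.03]
```

View pics/side5.png

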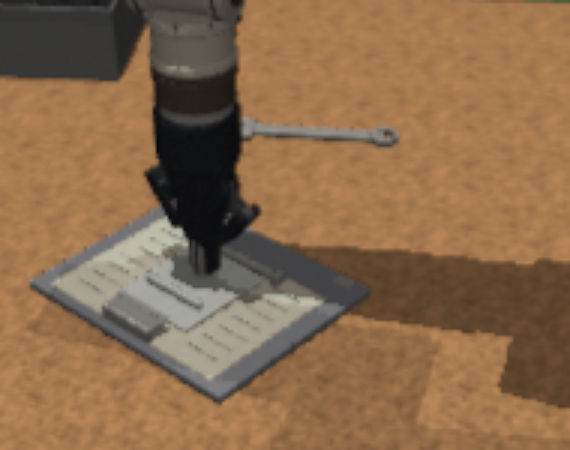

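arm_command(
  moves=[0.0008,0.004,-0.0003,0,0,0,1,0.0008,0.004,-0.0003,0,0,0,1,0.0008,0.004,-0.0003,0,0,0,1,0.0008,0.004,-0.0003,0,0,0,1],
)

```text
clock: 5.6
eef_pos: [0.596, -0.0877, 0.188]
tool_rot: [0.219, 0.669, -0.22, 0.675]
ft_force: [-1.6, -2.5, 9.1]
grip_width: -0.0
```

```bash
python3 -c "
from h import *
state()
for n in ('side','top'): cv2.imwrite(f'pics/{n}6.png',cv2.resize(bot.camera(n)[100:250,230:420,::-1],None,fx=3,fy=3))"
```

```text
t 5.6 tipH [ 0.0001 -0.0026  0.015 ] toolxH [ 0.    -0.008 -1.   ] toolzH [-0.007 -1.     0.008] F_H [-2.9 -0.2  9.1] w -0.0 q [-0.15  0.61 -0.03  0.93 -0.    2.06]
```

View pics/side6.png

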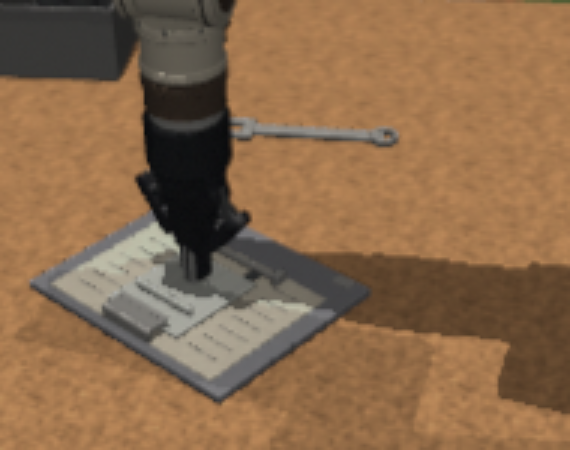

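arm_command(
  moves=[0.0008,0.004,-0.0003,0,0.001,0.001,1,0.0008,0.004,-0.0003,0,0.001,0.001,1,0.0008,0.004,-0.0003,0,0.001,0.001,1,0.0008,0.004,-0.0003,0,0.001,0,1,0.0008,0.004,-0.0003,0,0.001,0,1,0.0008,0.004,-0.0003,0,0.001,0,1],
)

```text
clock: 6.2
eef_pos: [0.6066, -0.0728, 0.1875]
tool_rot: [0.217, 0.67, -0.227, 0.673]
ft_force: [-5.3, -7.0, 11.7]
grip_width: 0.0001
```

```bash
python3 -c "
from h import *
state()
for n in ('side','top'): cv2.imwrite(f'pics/{n}7.png',cv2.resize(bot.camera(n)[140:240,230:365,::-1],None,fx=5,fy=5))"
```

```text
t 6.2 tipH [ 0.0161 -0.0026  0.0145] toolxH [-0.013 -0.009 -1.   ] toolzH [-0.014 -1.     0.009] F_H [-8.8  0.2 11.7] w 0.0001 q [-0.12  0.62  0.    0.95 -0.02  2.09]
```

View pics/side7.png

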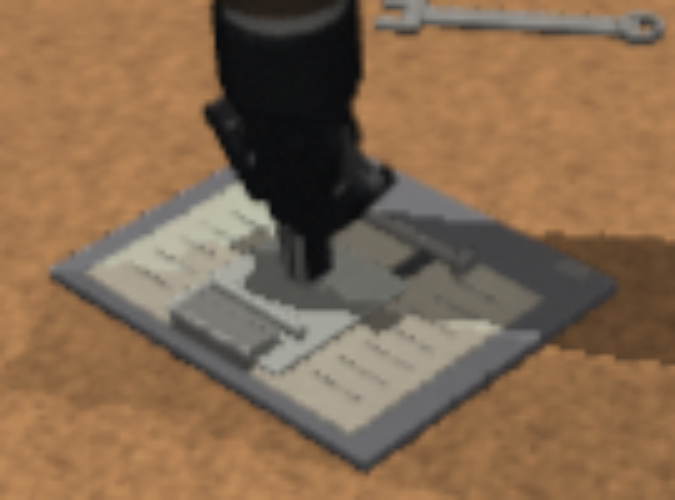

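arm_command(
  moves=[0.0003,0.004,-0.0003,0,0.001,0.003,1,0.0003,0.004,-0.0003,0,0.001,0.003,1,0.0003,0.004,-0.0003,0,0.001,0.003,1,0.0003,0.004,-0.0003,0,0.001,0.003,1],
)

```text
clock: 6.63
eef_pos: [0.6122, -0.0647, 0.1874]
tool_rot: [0.218, 0.67, -0.231, 0.671]
ft_force: [-2.6, -4.7, 7.1]
grip_width: 0.0
```

```bash
python3 -c "
from h import *
state()
for n in ('side','top'): cv2.imwrite(f'pics/{n}8.png',cv2.resize(bot.camera(n)[140:240,230:365,::-1],None,fx=5,fy=5))"
```

```text
t 6.63 tipH [ 0.0253 -0.0022  0.0145] toolxH [-0.016 -0.008 -1.   ] toolzH [-0.021 -1.     0.008] F_H [-5.3 -0.6  7.1] w 0.0 q [-0.1   0.63  0.02  0.96 -0.02  2.12]
```

View pics/side8.png

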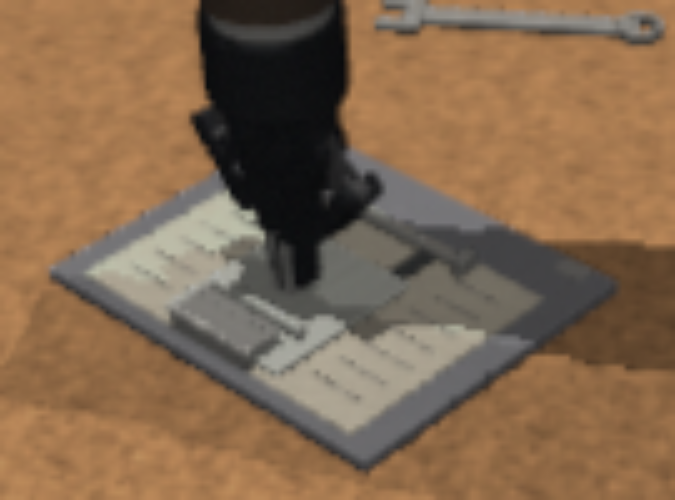

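arm_command(
  moves=[0.0003,0.004,-0.0003,0,0.002,0.006,1,0.0003,0.004,-0.0003,0,0.002,0.006,1,0.0003,0.004,-0.0003,0,0.002,0.006,1,0.0003,0.004,-0.0003,0,0.002,0.006,1,0.0003,0.003,-0.0003,0,0.002,0.004,1,0.0003,0.003,-0.0003,0,0.002,0.004,1],
)

```text
clock: 7.23
eef_pos: [0.6199, -0.0545, 0.1872]
tool_rot: [0.226, 0.67, -0.231, 0.669]
ft_force: [-2.5, -4.6, 7.1]
grip_width: -0.0003
```

```bash
python3 -c "
from h import *
state()
for n in ('side','top'): cv2.imwrite(f'pics/{n}9.png',cv2.resize(bot.camera(n)[140:240,230:365,::-1],None,fx=5,fy=5))"
```

```text
t 7.23 tipH [ 0.0396 -0.0014  0.0142] toolxH [-0.008 -0.001 -1.   ] toolzH [-0.032 -0.999  0.001] F_H [-5.2 -0.7  7.1] w -0.0003 q [-0.09  0.65  0.04  0.97 -0.01  2.14]
```

View pics/side9.png

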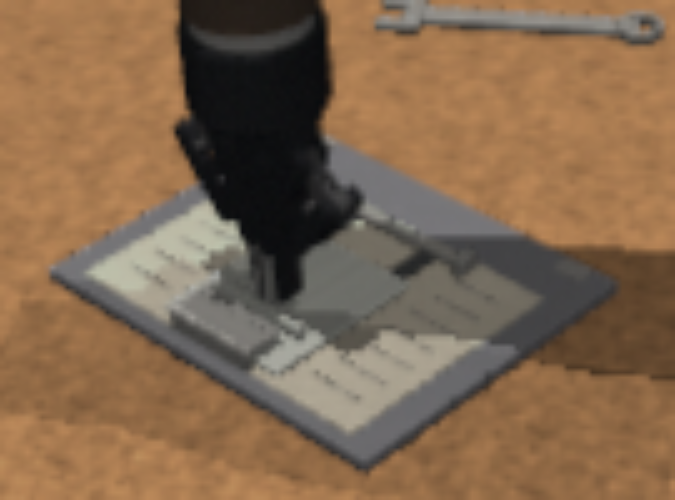

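arm_command(
  moves=[0.0003,0.003,0,0,0,0.004,1,0.0003,0.003,0,0,0,0.004,1,0.0003,0.003,0,0,0,0,1],
)

```text
clock: 7.58
eef_pos: [0.622, -0.052, 0.1871]
tool_rot: [0.225, 0.67, -0.235, 0.668]
ft_force: [-4.3, -4.5, 8.3]
grip_width: 0.0003
```

```bash
python3 -c "
from h import *
state()"
```

```text
t 7.58 tipH [ 0.0418 -0.0016  0.0142] toolxH [-0.014 -0.001 -1.   ] toolzH [-0.038 -0.999  0.002] F_H [-6.2  0.9  8.3] w 0.0003 q [-0.08  0.65  0.05  0.98 -0.01  2.15]
```

arm_command(
  moves=[0.0003,0.003,0,0,0,0.004,1,0.0003,0.004,0,0,0,0.004,1,0.0003,0.004,0,0,0,0,1],
)

```text
clock: 7.83
eef_pos: [0.6237, -0.0498, 0.1871]
tool_rot: [0.223, 0.67, -0.242, 0.665]
ft_force: [-6.2, -5.7, 9.6]
grip_width: 0.0003
```

```bash
python3 -c "
from h import *
state()
for n in ('side','top'): cv2.imwrite(f'pics/{n}10.png',cv2.resize(bot.camera(n)[125:240,230:405,::-1],None,fx=4.5,fy=4.5))"
```

```text
t 7.83 tipH [ 0.0421 -0.0016  0.0142] toolxH [-0.028 -0.    -1.   ] toolzH [-0.045 -0.999  0.002] F_H [-8.3  1.6  9.6] w 0.0003 q [-0.07  0.66  0.06  0.99 -0.02  2.17]
```

View pics/side10.png

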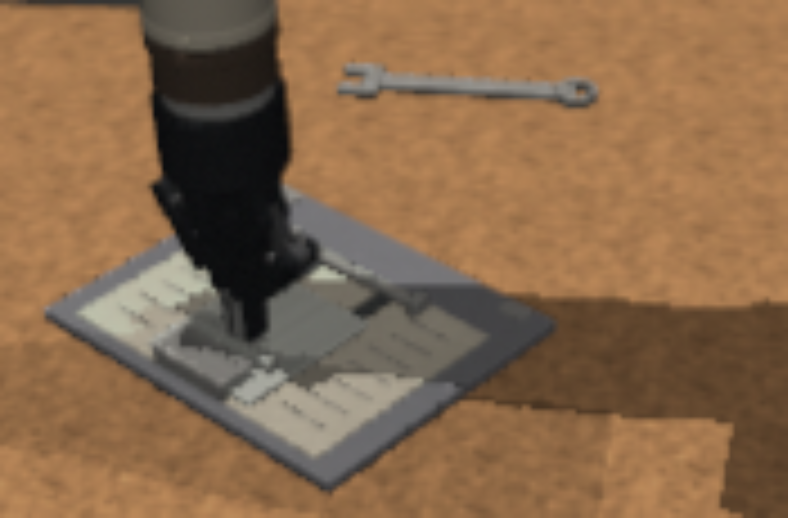

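arm_command(
  moves=[0,-0.003,0,0,0,0,1,-0.003,-0.001,0,0,0,0,1,-0.01,0,0,0,0,0,1,-0.02,0,0,0,0,0,1,-0.03,0,0,0,0,0,1,-0.03,0,0,0,0,0,1,-0.03,-0.02,0,0,0,0,1,-0.03,-0.03,0,0,0,0,1,-0.02,-0.03,0,0,0,0,1,-0.01,-0.03,0,0,0,0,1,0,-0.03,0,0,0,0,1,0,-0.03,0,0,0,0,1,0,-0.03,0,0,0,0,1,0,0,0,0,0,0,1],
)

```text
clock: 9.1
eef_pos: [0.494, -0.2079, 0.3841]
tool_rot: [0.218, 0.677, -0.242, 0.66]
ft_force: [-1.2, 0.9, 0.1]
grip_width: 0.0
```

```bash
python3 -c "
from h import *
state()
for n in ('side','top'):
    im=bot.camera(n); cv2.imwrite(f'pics/{n}11f.png',im[:,:,::-1])
    x0,y0=(230,140) if n=='side' else (290,125)
    cv2.imwrite(f'pics/{n}11.png',cv2.resize(im[y0:y0+100,x0:x0+135,::-1],None,fx=5.5,fy=5.5,interpolation=cv2.INTER_CUBIC))
def H(P): return c+RH@np.array(P)
for nm,P in dict(ridge_a=(.052,.035,.015),ridge_b=(.052,-.035,.015),edge_vis=(.067,.045,.015),hingeend_a=(-.026,.045,.015),lip=(.067,.03,.024)).items():
    print(nm,((proj('side',H(P))-[230,140]+.4)*5.5).round(),((proj('top',H(P))-[290,125]+.4)*5.5).round())
for n in ('side','top'):
    a=cv2.imread(f'pics/{n}0.png').astype(int);b=cv2.imread(f'pics/{n}11f.png').astype(int)
"
```

```text
t 9.1 tipH [-0.1638  0.0135  0.2113] toolxH [-0.039  0.013 -0.999] toolzH [-0.038 -0.999 -0.012] F_H [0.  1.5 0.1] w 0.0 q [-0.39  0.33  0.07  1.34 -0.03  1.84]
ridge_a [339. 366.] [211. 311.]
ridge_b [241. 309.] [279. 212.]
edge_vis [331. 390.] [180. 310.]
hingeend_a [465. 302.] [313. 400.]
lip [308. 362.] [195. 287.]
```

View pics/side11.png

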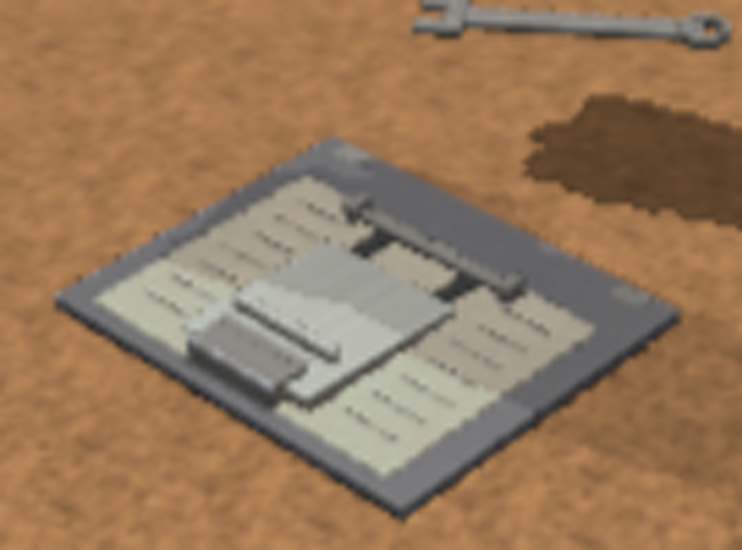

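View pics/top11f.png

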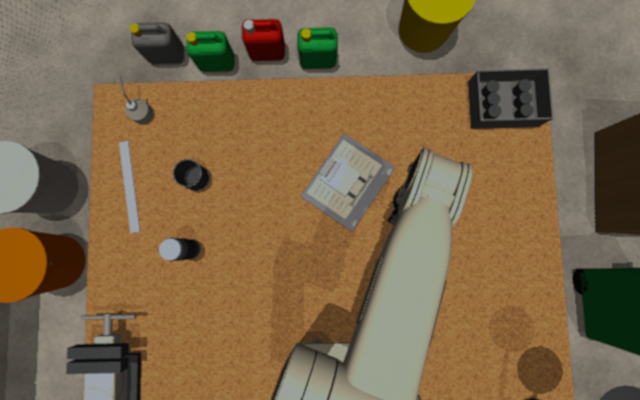

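```bash
python3 -c "
from h import *
im=bot.camera('side'); a=cv2.imread('pics/side11f.png')[:,:,::-1]
print('max diff holder region',np.abs(im.astype(int)-a)[140:240,230:365].max())
s0=cv2.imread('pics/side0.png')[:,:,::-1].astype(int)
for n,r in dict(can=(285,385,335,390),tin=(290,370,205,270),spanner=(130,152,300,365)).items():
    print(n,np.abs(im.astype(int)-s0)[r[0]:r[1],r[2]:r[3]].mean())
bot.job_done()"
```

```text
max diff holder region 68
can 0.7843030303030303
tin 0.7106410256410256
spanner 0.8114219114219114
the job is handed in; nothing more can be done
```

```bash
python3 -c "
from h import *
im=bot.camera('side'); a=cv2.imread('pics/side11f.png')[:,:,::-1]
d=np.abs(im.astype(int)-a)[140:240,230:365].max(2);print(d.mean(),(d>25).sum(),np.argwhere(d>25)[:10].tolist())"
```

```text
the job is handed in; nothing more can be done
```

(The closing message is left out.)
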